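# Test a mould return spring on the lever spring tester and sort it

## Robot

A 6-joint arm with a two-finger parallel gripper is mounted at the origin on the work surface. World frame = base frame: x ahead of the robot, y to its left, z up, the work surface at z = 0. Lengths are in mm, angles in rad, forces in N, time in s.
With the tool pointing down it reaches from about 275 to 850 mm from the base axis. Payload 5.2 kg.
Tool frame: the origin (TCP) lies between the finger pads; the fingertips stand env.nose_length ahead of it and the grasp point (between the pads) lies 11 mm behind it (env.nose_length is the distance from the TCP to the fingertips, in mm); z points along the fingers, y is the line along which they close (so a half turn about z gives the same grasp; the last joint's range is limited). The gripper opens to 85 mm and grips with 20 to 120 N. Pads are 22 mm wide; open, the fingers measure 114 mm over their backs; the gripper's body (76 mm by 85 mm) begins 54 mm behind the grasp point. The pads swing forward as they close: fully open they stand 13 mm farther back than shut.
Start: joints at [1.122, 0.259, 1.535, -0, 1.348, -0.203], TCP at [133.81, 533.479, 239.31] pointing down, gripper open.
Joint ranges: [-3.14, 3.14], [-0.91, 2.08], [0.19, 2.58], [-1.22, 4.36], [0.22, 2.71], [-3.12, 3.12]. Speed limits (rad/s): [2.57, 2.57, 3.14, 3.14, 3.14, 3.14].

## Interface

Orientations are given as [roll, pitch, yaw] about the fixed x, y, z axes, in that order (R = Rz(yaw) Ry(pitch) Rx(roll)).
In Python, from cell import env gives the robot as it stands.
- The arm moves only by the tool drive_tool, never from a script. Its argument "motion" is a list of rows, each a list of 5 numbers: the closure, from -1 (fully open) to 1 (shut), then the shift along the world's x, y, z in mm, then the turn about the world's z in degrees. A call has 1 to 20 rows; each row shifts and turns the commanded pose from where the row before left it; what a row does not reach is not made up. A row lasts 1/10 s, in which the tool goes at most 50 mm and 8.59 degrees, less where a joint would pass 70% of its speed; a pose out of reach is approached as far as the arm can. A call is refused whole if a number of a shift passes 50 or a number of a turn 8.59, either way. A call with a gripper value outside its range is refused whole. The fingers move at their own pace and stop on an object; "grip_force" is the grip in N (left out, the last holds). Time passes only in rows, so rows that do not move let the fingers close. It gives the time, the measured TCP pose, the force, the opening and the grip force at its end, in the units of the state.
- env.sense(): the state, without advancing time (a new reading comes with each control period).
- env.snapshot(name): name is "scene" or "top" or "wrist"; returns the picture (384x512x3 uint8, blue, green, red); there is no depth.
- env.get_calibration(name): a dict with "mtx" (3x3 intrinsics, pixels), "k1" (the pictures are not rectified: a ray, as slopes to the right and down, at radius r is drawn at 1 + k1 r^2 times it, then the intrinsics apply), "R" (3x3) and "t" (3): a world point X has camera coordinates R X + t. Camera axes: x right, y down, z forward; pixel columns grow to the right and rows downward; lengths in mm; the calibration is good to about 2 mm. A picture is of the moment at which its call begins: read the wrist's pose just before it. get_calibration takes no time and is no camera call; for the wrist camera it gives the pose at the moment of the call.
- env.job_done(): hands the job in; it is judged then, once.
The state is a dict: "time_s": time; "qpos": joint angles; "joint_vel": joint speeds; "joint_torque": joint torques, N m; "eef_pos": TCP position; "orientation": TCP orientation; "ft_force": force on the tool from outside, world axes, zero at the start; "moment": the same for the moment, N m; "finger_gap": finger opening in mm; "finger_force": force on a finger pad.
Only numpy, scipy, OpenCV 4.12 (cv2) and the standard library are available. Lean on these libraries where they do the work, as an engineer would, in place of code of your own. Each camera call takes 0.05 s, during which the arm holds its last target. There are 200 camera calls.

## Task

Test the coil spring standing at the front of the bench: stand it on the tester's load plate, seated over the spigot, without pushing the scale by hand. Lead the beam down by its handle until it just rests on the setting block, keep it there, touching lightly, for a good second, then lead it back up to its rest without letting it fly. Stand the spring in the wooden tray if the dial's maximum hand has passed the limit mark, or put it in the steel scrap pan if it has not; leave everything else where it is.

Things in the scene. Friction and masses are not known exactly. Their poses are not given: they have to be found in the camera images.
- tester: lever spring tester, grey iron base 120 x 300 x 30 mm (y -140 to +160), fixed. Origin on the bench under the load plate's axis; x to the dial (away from the operator), y along the beam to its hinge, z up. Hinge axle at y +115, z +108 mm on a post 50 mm wide, 120 mm tall; dial head, 106 mm across, 53 mm tall, at x +118 mm
- spigot (a point): centre of the load plate's top face (steel disc 56 mm across, 50 mm above the bench). A spigot stands here: 25 mm diameter, 10 mm high, tapering to 17 mm at its top; the spring's bore (28 mm) goes over it and the spring's lower end rests on the plate. The plate rides on the scale: it sinks 1 mm per 5 N, at most 5 mm. z up
- beam: beam: two steel side bars (74 mm apart inside) with a round cross handle at the end, 0.35 kg, turning freely about tester x. Origin on the hinge axle; handle 215 mm from it along the beam's own -y. Angle of beam z to the vertical: 0 = level over the plate, towards tester -y; 1.85 rad = up, leaning back on its rest, kept there by gravity (as at the start). Lead it by the handle
- foot: self-levelling foot under the beam: steel disc 38 mm across hanging on a pin 115 mm from the hinge axle, above the spigot when the beam is level. Origin on the pin, the pressing face 18 mm below
- handle (a point): middle of the round wooden cross handle, 16 mm diameter, 74 mm free length along tester x between the side bars; it moves on an arc of 215 mm radius about the hinge axle, 108 mm above the bench when level, about 315 mm when the beam is up. Its clear surroundings allow a pinch from above across the bar
- block: setting block, plain steel 34 x 19 x 64 mm, 0.32 kg, standing loose in a shallow pocket of the base at tester y -52 mm: it marks the test height. With a cross piece of the beam (167 mm from the hinge) resting on its top the beam is level and the foot's face is 40 mm above the unloaded plate. It stands on the base, not on the scale. Origin at the centre of its underside
- spring: the spring to be tested: bright steel coil spring, 32 mm outside, 28 mm bore, 2.4 mm wire, close-wound at its lower end, about 45 g, rate 1 N per mm; free length 60 mm when new, 59 to 49 mm as it has sagged in use. Stands upright on the bench near the front at the start. Origin at the centre of its lower end, z along the spring; grip its outside over the lower 30 mm, where it is stiff
- live_hand (a joint): the dial's live hand (short, broad, black), rad clockwise from above from its zero, which points to tester +x: about 0.25 rad per newton on the plate. Long ticks every 1.25 rad (5 N)
- max_hand (a joint): the dial's maximum hand (long, thin): the live hand pushes it along and it stays at the highest load reached; same scale and zero, 0 at the start. The limit mark (a broad black bar on the face with a small clamp block on the rim, towards the load plate) lies at half a turn, 3.14 rad = 12.6 N
- tray: shallow square wooden tray for good springs, 160 x 160 x 32 mm, walls 7 mm, floor 7 mm; origin at the centre of its underside, z up; one tested spring already stands in its +x +y corner (42, 42 mm from the centre). Fixed. Left or right of the tester
- pan: round dark steel scrap pan, 164 mm across the rim, 152 mm across the foot, 40 mm high, floor 3 mm; origin at the centre of its underside; a small scrapped spring stands 42 mm from its centre on its +x side. Fixed. On the other side of the tester
- tray_spring: bystander: tested spring in the tray, 32 mm across, 60 mm high
- pan_spring: bystander: smaller spring in the pan, 25 mm across, 38 mm high
- spare_block: bystander: shorter steel block 34 x 19 x 48 mm on the bench
- bottle: bystander: clear bottle, 68 mm across, 210 mm tall
- tumbler: bystander: amber glass tumbler, 76 mm across, 95 mm tall
- wax_tin: bystander: round brass tin, 72 mm across, 40 mm tall
- wrench: bystander: steel wrench, 160 mm long, lying
Mind the look-alikes: they are no part of the job. Leave any pink look-alike of the spring alone.

How it is judged:
By the outcome, as a careful person would: the job done as asked, in the order asked, and still so for the second after the job is handed in, with the robot touching nothing.
It also fails if it takes over 72 s, if anything falls off the work surface, if the arm or the gripper's body presses on something with over 40 N, if the wrist force passes 120 N, or if a joint passes its speed limit or range.

## Working session

There is one attempt and no reset: what is moved stays moved. The work goes in short steps, Python scripts to look and compute and a tool call to move; the robot and the scene stay as the last step left them, time stands still between calls to the robot, and variables do not carry over. Pictures are saved under pics/ and viewed, at most 10 in all, crops included, and the job is handed in when it is done.

Besides the shell and the picture viewer there is one more tool, called as name(argument=value, ...), one argument or row to a line, values as JSON. drive_tool: Moves the arm, as the interface text tells. Its arguments: {"type":"object","properties":{"motion":{"type":"array"},"grip_force":{"type":"number"}},"required":["motion"]}

```bash
mkdir -p pics; ls
cat > h.py <<'E'
import numpy as np, cv2
from cell import env
def cal(n):
    c=env.get_calibration(n); return {k:np.array(c[k],float) for k in c}
def ray(c,u,v):
    m=c['mtx']; d=np.array([(u-m[0,2])/m[0,0],(v-m[1,2])/m[1,1]]); s=d.copy()
    for _ in range(20): s=d/(1+c['k1']*(s@s))
    R=c['R'].reshape(3,3); t=c['t'].ravel()
    return -R.T@t, R.T@np.array([s[0],s[1],1.])
def onz(c,u,v,z):
    o,d=ray(c,u,v); return o+d*(z-o[2])/d[2]
def proj(c,X):
    p=c['R'].reshape(3,3)@np.array(X,float)+c['t'].ravel(); s=p[:2]/p[2]; s=s*(1+c['k1']*(s@s))
    m=c['mtx']; return np.array([m[0,0]*s[0]+m[0,2],m[1,1]*s[1]+m[1,2]])
E
python3 - <<'E'
from h import *
a=env.snapshot("top");b=env.snapshot("scene")
cv2.imwrite("pics/top0.png",a);cv2.imwrite("pics/scene0.png",b)
cv2.imwrite("pics/a.png",cv2.resize(a,(800,600),interpolation=cv2.INTER_CUBIC))
print(env.sense(),env.nose_length)
for n in("top","scene"):print(env.get_calibration(n))
E
```

```text
pics
{'time_s': 0.1, 'qpos': array([ 1.12219917e+00,  2.59278080e-01,  1.53598740e+00,  1.54082891e-05,
        1.34800961e+00, -2.02801326e-01]), 'joint_vel': array([-0.00048032, -0.00212035, -0.00233151, -0.00037279, -0.0008887 ,
        0.00139459]), 'joint_torque': array([ 2.06419732e-03, -4.46962845e+01, -2.91249311e+01, -3.05999765e-04,
        6.24768290e-03, -3.27411826e-06]), 'eef_pos': array([133.59566222, 533.04451537, 238.5480171 ]), 'orientation': array([-3.13994773e+00, -3.53579460e-04,  2.89579312e+00]), 'ft_force': array([-0.25842895, -0.52988215,  0.17825466]), 'moment': array([ 0.02071769, -0.00650137,  0.01460093]), 'finger_force': 0.0, 'finger_gap': 85.41445234875705} 8.0
{'mtx': array([[357.6846148 ,   0.        , 259.87634658],
       [  0.        , 357.6846148 , 191.84927704],
       [  0.        ,   0.        ,   1.        ]]), 'k1': -0.08089512936284919, 'R': array([[-4.07263179e-04, -9.99496090e-01, -3.17395549e-02],
       [-9.94120327e-01,  3.84143170e-03, -1.08212839e-01],
       [ 1.08280235e-01,  3.15088656e-02, -9.93620945e-01]]), 't': array([ 30.5718354 , 548.62576386, 938.1438301 ])}
{'mtx': array([[452.70054766,   0.        , 254.98034958],
       [  0.        , 452.70054766, 186.27696227],
       [  0.        ,   0.        ,   1.        ]]), 'k1': -0.06475348834485942, 'R': array([[-0.80972625,  0.58666091, -0.01312913],
       [ 0.32913831,  0.43553577, -0.83784042],
       [-0.48581002, -0.68274268, -0.54575733]]), 't': array([ 446.42397102, -120.00362991, 1536.9504422 ])}
```

View pics/a.png

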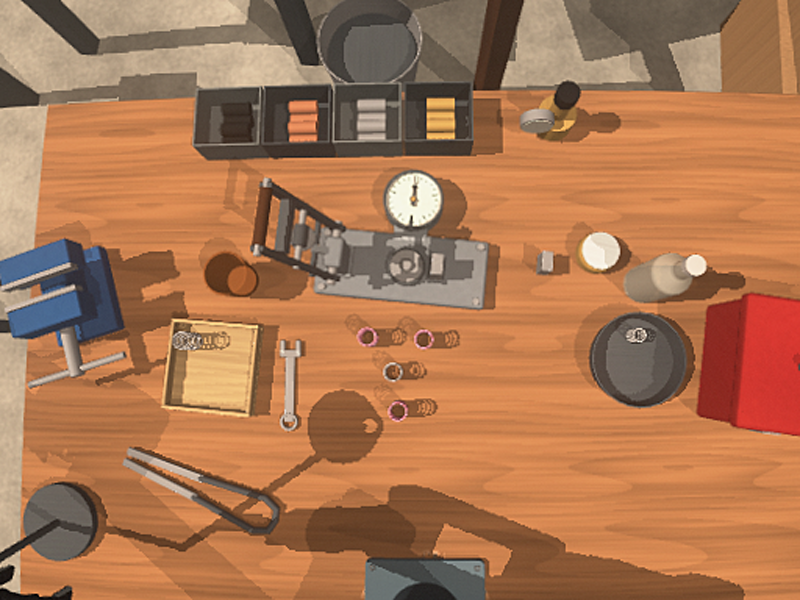

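View pics/scene0.png

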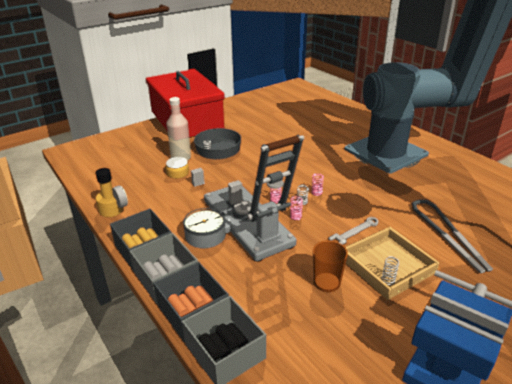

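The top view shows the bright spring at about (392,371) in the 800-px picture, with three pink look-alikes around it. The load plate is at about (407,265), the dial at (413,200), the tray at (213,367) and the pan at (641,360). The beam is up, leaning left.

Run:
```python
from h import *
a=cv2.imread("pics/top0.png")
cr=a[100:280,150:330]
cv2.imwrite("pics/c1.png",cv2.resize(cr,(600,600),interpolation=cv2.INTER_CUBIC))
c=cal("top")
def P(u,v,z): return onz(c,u*.64,v*.64,z).round(1)
for n,u,v,z in [("dial",413,200,53),("plate",407,265,50),("spring",392,371,55),("tray",213,367,32),("pan",641,360,40),("handle",263,218,315),("block",437,262,94)]: print(n,P(u,v,z))
```

```text
dial [719.7  16.6  53. ]
plate [606.3  27.1  50. ]
spring [426.5  52.1  55. ]
tray [431.8 366.5  32. ]
pan [ 443.1 -370.3   40. ]
handle [621.9 200.6 315. ]
block [603.4 -23.   94. ]
```

View pics/c1.png

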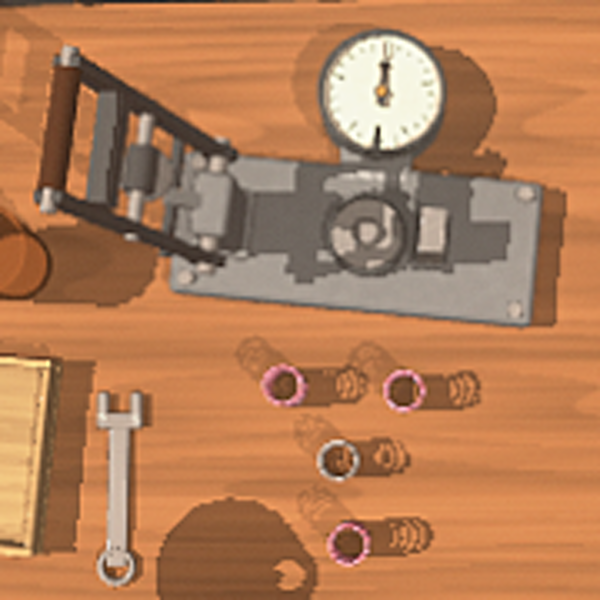

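Run:
```python
from h import *
a=cv2.imread("pics/top0.png")
c=cal("top")
P=lambda u,v,z: onz(c,150+(u+.5)/3.3333-.5,100+(v+.5)/3.3333-.5,z)
sp=P(369,231,60); di=P(382,92,53); bl=P(433,229,94)
h1,h2=P(69,58,315),P(47,200,315)
f1,f2=P(172,292,30),P(530,325,30)
print("spigot",sp,"dial",di,"block",bl,"handle",h1,h2,(h1+h2)/2)
print("dist dial",np.linalg.norm((di-sp)[:2]),"block",np.linalg.norm((bl-sp)[:2]),"base len",np.linalg.norm(f1-f2))
yx=lambda d: np.degrees(np.arctan2(d[1],d[0]))
print("yaw dial",yx(di-sp),"block",yx(bl-sp)+90,"handle",yx(h1-h2),"edge",yx(f1-f2)-90, "hd len",np.linalg.norm(h1-h2))
# springs
print("spring",P(339,460,54),"low",P(339,460,49),"hi",P(339,460,59))
for u,v in((285,385),(404,391),(349,545)):print("pink",P(u,v,58))
# scene view zoom
b=cv2.imread("pics/scene0.png")
cv2.imwrite("pics/c2.png",cv2.resize(b[120:270,190:340],(600,600),interpolation=cv2.INTER_CUBIC))
s=cal("scene")
for n,X in(("spigot",sp),("dial",di),("block",bl),("handle",(h1+h2)/2),("springbase",[P(339,460,54)[0],P(339,460,54)[1],0]),("springtop",P(339,460,54))):print(n,((proj(s,X)-[190,120])*4+1.5).round())
```

```text
spigot [606.32263309  27.17944394  60.        ] dial [721.79580298  16.78000567  53.        ] block [601.66931758 -22.70849097  94.        ] handle [667.68177062 198.08739143 315.        ] [581.71130431 208.37893478 315.        ] [624.69653746 203.23316311 315.        ]
dist dial 115.94050750779047 block 50.10448478472224 base len 293.1824047200172
yaw dial -5.1461375482230745 block -5.32886640987067 handle -6.826405316152305 edge -5.508838461008807 hd len 86.58427652617165
spring [425.9462116   50.95986308  54.        ] low [425.85093262  51.23727862  49.        ] hi [426.04149059  50.68244753  59.        ]
pink [484.54036881  93.32487951  58.        ]
pink [ 4.79699969e+02 -8.85995750e-02  5.80000000e+01]
pink [360.45883326  42.87764389  58.        ]
spigot [217. 329.]
dial [ 58. 394.]
block [179. 251.]
handle [371.  91.]
springbase [445. 326.]
springtop [448. 263.]
```

View pics/c2.png

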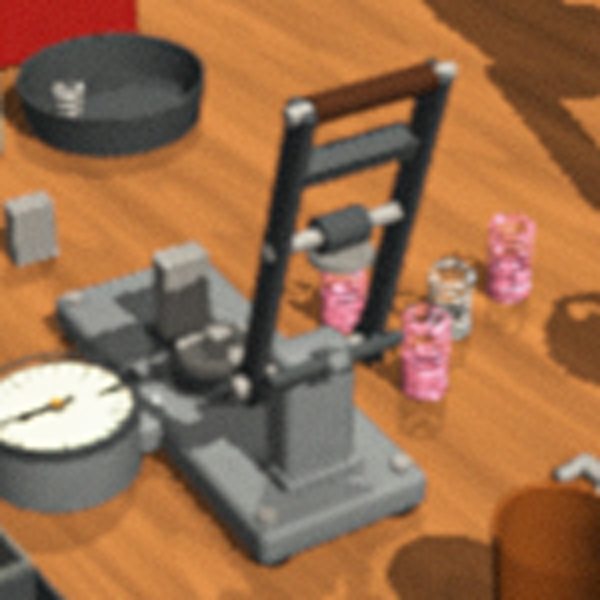

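The scene crop confirms the geometry. The projected handle (371,91), block top and spigot fall on the drawn ones, and the bright spring stands at about (450,295) between the pink ones. I'll retract first, because the shadows suggest a lamp head near the direct path, and then go above the spring.

drive_tool(
  motion=[
    [-1,0,-30,0,0],
    [-1,0,-40,0,0],
    [-1,0,-40,0,0],
    [-1,0,-40,0,0],
    [-1,0,-40,0,0],
    [-1,15,-40,0,0],
    [-1,25,-30,0,0],
    [-1,30,-30,0,0],
    [-1,35,-30,0,0],
    [-1,35,-30,0,0],
    [-0.5,35,-30,0,0],
    [-0.2,35,-30,0,0],
    [-0.2,35,-30,0,0],
    [-0.2,30,-25,0,0],
    [-0.2,17,-17,0,0],
    [-0.2,0,0,0,0],
    [-0.2,0,0,0,0],
  ],
  grip_force=20,
)

```text
time_s: 1.8
eef_pos: [425.3, 51.4, 238.7]
orientation: [3.142, -0.002, 2.894]
ft_force: [0.1, 0.1, -0.1]
finger_gap: 51.7
finger_force: 0.0
```

Run:
```python
from h import *
c=cal("wrist"); a=env.snapshot("wrist"); cv2.imwrite("pics/w1.png",a)
for X in([425.9,51,54],[484.5,93.3,58],[606.3,27.2,60]):print(proj(c,X).round())
print(c['R'],-c['R'].T@c['t'])
```

```text
[254. 177.]
[301. 217.]
[270. 315.]
[[ 2.44046837e-01  9.69763030e-01 -8.98130405e-04]
 [ 9.37022646e-01 -2.35568697e-01  2.57868088e-01]
 [ 2.49859367e-01 -6.37734596e-02 -9.66179716e-01]] [361.31734423  67.18311585 372.05918474]
```

View pics/w1.png

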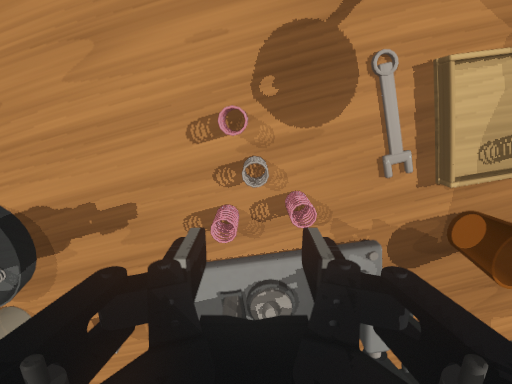

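The wrist view shows the bright spring at (255,172) with its upper ring near row 176, matching my projection of (254,177). The pink springs at (226,223), (301,210) and (232,121) are clear of the finger line. I'll descend and grip.

drive_tool(
  motion=[
    [-0.2,0.6,-0.4,-30,0],
    [-0.2,0,0,-45,0],
    [-0.2,0,0,-45,0],
    [-0.2,0,0,-35,0],
    [-0.2,0,0,-30,0],
    [-0.2,0,0,-20,0],
    [-0.2,0,0,-15,0],
    [-0.2,0,0,-5,0],
    [-0.2,0,0,0,0],
    [0.5,0,0,0,0],
    [1,0,0,0,0],
    [1,0,0,0,0],
    [1,0,0,0,0],
    [1,0,0,0,0],
  ],
  grip_force=20,
)

```text
time_s: 3.25
eef_pos: [427.0, 51.2, 15.3]
orientation: [3.141, 0.002, 2.896]
ft_force: [-1.2, 1.7, 7.0]
finger_gap: 30.7
finger_force: 20.6
```

drive_tool(
  motion=[
    [1,0,0,2,0],
    [1,0,0,5,0],
    [1,0,0,15,0],
    [1,0,0,25,0],
    [1,0,0,35,0],
    [1,0,0,40,0],
    [1,0,0,35,0],
    [1,0,0,0,0],
    [1,0,0,0,0],
  ],
)

```text
time_s: 4.15
eef_pos: [426.7, 51.0, 172.1]
orientation: [3.141, 0.002, 2.896]
ft_force: [0.2, 0.2, -0.3]
finger_gap: 30.9
finger_force: 19.9
```

Run:
```python
from h import *
s=env.sense();print(s['eef_pos'],s['ft_force'],s['finger_gap'])
c=cal("wrist"); a=env.snapshot("wrist");t=env.snapshot("scene")
C=cal("scene"); p=proj(C,s['eef_pos']); print(p)
x,y=int(p[0])-40,max(int(p[1])-50,0)
A=cv2.resize(t[y:y+80,x:x+80],(384,384),interpolation=cv2.INTER_CUBIC)
cv2.imwrite("pics/w2.png",np.hstack([A,cv2.resize(a[180:340,176:336],(384,384))]))
g=s['eef_pos']+[0,0,11]
for d in(-24,0,30):print(d,(proj(C,g+[0,0,d])-[x,y])*4.8,(proj(c,g+[0,0,d])-[176,180])*2.4)
```

```text
[426.72233679  50.95495072 172.08197231] [ 0.16663852  0.21731105 -0.34080496] 30.911586732444846
[303.37190323 148.04799597]
-24 [192.75190432 260.85928709] [188.05491271 142.10100042]
0 [194.66663773 222.58914279] [188.26116314 192.74918091]
30 [197.10478034 173.5929498 ] [188.63917603 286.17454064]
```

View pics/w2.png

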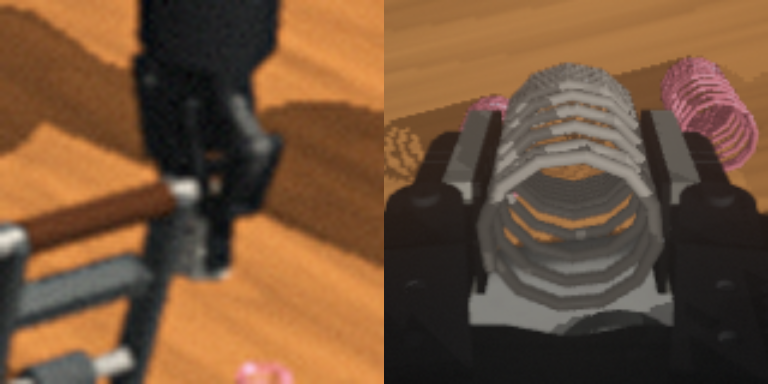

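Run:
```python
from h import *
s=env.sense(); c=cal("wrist"); T=s['eef_pos']; yaw=s['orientation'][2]
d=np.array([np.sin(yaw),-np.cos(yaw),0]); p=np.array([d[1],-d[0],0])
f=lambda X:((proj(c,X)-[176,180])*2.4+[384,0]).round()
for o in(0,-3,-6,-9):
  r=[]
  for z in(-15.3,-15.3+50,-15.3+54,-15.3+58):
    q=np.array([f(T+p*o+[0,0,z]+16*(np.cos(a)*p+np.sin(a)*d)) for a in np.linspace(0,6.28,40)])
    r.append((q.min(0).tolist(),q.max(0).tolist()))
  print(o,r)
for z in(-8,3,14):
  for o in(-11,11): print("pad",z,o,f(T+p*o+d*15.5+[0,0,z]),f(T+p*o-d*15.5+[0,0,z]))
```

```text
0 [([504.0, 74.0], [640.0, 199.0]), ([476.0, 174.0], [669.0, 342.0]), ([472.0, 186.0], [673.0, 359.0]), ([469.0, 199.0], [676.0, 376.0])]
-3 [([504.0, 61.0], [641.0, 188.0]), ([475.0, 157.0], [670.0, 328.0]), ([471.0, 169.0], [674.0, 344.0]), ([468.0, 181.0], [677.0, 361.0])]
-6 [([503.0, 49.0], [641.0, 177.0]), ([474.0, 139.0], [671.0, 313.0]), ([471.0, 150.0], [674.0, 329.0]), ([467.0, 162.0], [678.0, 346.0])]
-9 [([503.0, 36.0], [641.0, 165.0]), ([473.0, 122.0], [672.0, 298.0]), ([470.0, 132.0], [675.0, 313.0]), ([466.0, 143.0], [679.0, 330.0])]
pad -8 -11 [642. 106.] [502. 106.]
pad -8 11 [640. 195.] [504. 195.]
pad 3 -11 [648. 125.] [497. 125.]
pad 3 11 [645. 221.] [500. 220.]
pad 14 -11 [654. 148.] [491. 148.]
pad 14 11 [650. 249.] [494. 249.]
```

The spring is held upright and is about 2 mm off the pad centre towards the robot. Next I'll turn the gripper and stop short of the spigot, where the wrist camera can see it.

drive_tool(
  motion=[
    [1,10,-6,5,-5],
    [1,18,-10,5,-8],
    [1,18,-10,5,-8],
    [1,18,-10,5,-8],
    [1,20,-10,5,-8],
    [1,20,-10,5,-8],
    [1,20,-10,0,-8],
    [1,20,-10,0,-8],
    [1,18,-10,0,-8],
    [1,12,-6,0,-8],
    [1,5.5,-4,0,-4.2],
    [1,0,0,0,0],
    [1,0,0,0,0],
    [1,0,0,0,0],
  ],
)

```text
time_s: 5.65
eef_pos: [605.1, -44.5, 200.4]
orientation: [-3.14, -0.0, 1.48]
ft_force: [0.1, -0.6, -0.3]
finger_gap: 30.4
finger_force: 19.9
```

Run:
```python
from h import *
s=env.sense();print(s['eef_pos'],s['orientation'])
c=cal("wrist"); a=env.snapshot("wrist");t=env.snapshot("top")
cv2.imwrite("pics/w3.png",a);cv2.imwrite("pics/top1.png",t)
print(proj(c,[606.3,27.2,60]),proj(c,[606.3,27.2,50]),proj(c,[601.7,-22.7,94]))
```

```text
[605.10490244 -44.53140485 200.39709196] [-3.13959973e+00 -3.56313013e-04  1.48032955e+00]
[248.82874651 109.15580135] [249.01768256 109.40052385] [248.22053402 169.14837482]
```

View pics/w3.png

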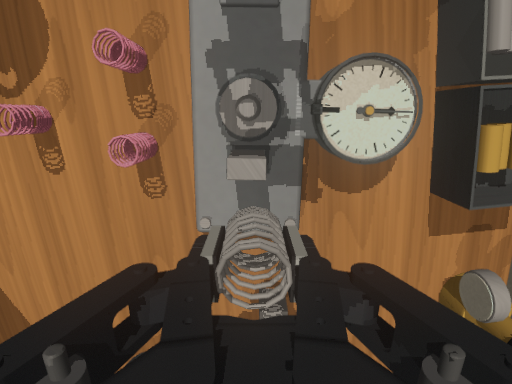

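The wrist view shows the spigot at (248,109), which is where I project it (248.8,109.2). The dial is at (369,110) on the same row, so the yaw is right. I'll move over the spigot and lower the spring.

drive_tool(
  motion=[
    [1,0,10,0,0],
    [1,0.5,20,0,0],
    [1,0.6,20,0,0],
    [1,0,15,-10,0],
    [1,0,5.2,-25,0],
    [1,0,0,-30,0],
    [1,0,0,-25,0],
    [1,0,0,-20,0],
    [1,0,0,-10,0],
    [1,0,0,0,0],
    [1,0,0,0,0],
  ],
)

```text
time_s: 6.85
eef_pos: [607.4, 25.4, 81.9]
orientation: [3.141, 0.0, 1.479]
ft_force: [-0.1, -0.0, -0.3]
finger_gap: 30.3
finger_force: 19.9
```

Run:
```python
from h import *
s=env.sense();print(s['eef_pos'],s['orientation'],s['ft_force'])
```

```text
[607.42284654  25.43215584  81.85230478] [3.14076195e+00 3.91052688e-05 1.47885176e+00] [-0.07473032 -0.03191584 -0.30077271]
```

drive_tool(
  motion=[
    [1,-1,0.3,0,0],
    [1,0,0,-4,0],
    [1,0,0,-4,0],
    [1,0,0,-3,0],
    [1,0,0,-2,0],
    [1,0,0,-1,0],
    [1,0,0,0,0],
    [1,0,0,0,0],
  ],
)

```text
time_s: 7.65
eef_pos: [606.1, 25.6, 67.3]
orientation: [3.141, 0.0, 1.479]
ft_force: [0.9, -0.6, -0.6]
finger_gap: 30.4
finger_force: 19.9
```

Run:
```python
from h import *
t=env.snapshot("top");C=cal("top")
p=proj(C,[721.8,16.8,53]);x,y=(p-24).astype(int)
t2=env.snapshot("scene");q=proj(cal("scene"),[606.3,27.2,75]);X,Y=(q-30).astype(int)
cv2.imwrite("pics/d1.png",np.hstack([cv2.resize(t[y:y+48,x:x+48],(384,384),interpolation=cv2.INTER_CUBIC),cv2.resize(t2[Y:Y+60,X:X+60],(384,384),interpolation=cv2.INTER_CUBIC)]))
```

```text
(no output)
```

View pics/d1.png

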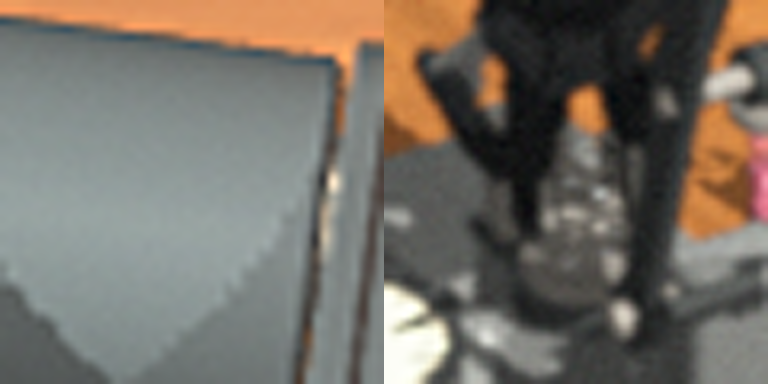

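The arm hides the dial in the left half. In the right half the spring stands over the plate, gripped. I'll release it and go straight up.

drive_tool(
  motion=[
    [0.2,0,0,0,0],
    [0.1,0,0,0,0],
    [0,0,0,0,0],
    [-0.2,0,0,0,0],
    [-0.2,0,0,0,0],
    [-0.2,0,0,0,0],
    [-0.2,0,0,5,0],
    [-0.2,0,0,20,0],
    [-0.2,0,0,30,0],
    [-0.2,0,0,35,0],
    [-0.2,0,0,35,0],
    [-0.2,0,-15,15,0],
    [-0.2,0,-25,0,0],
    [-0.2,0,-25,0,0],
    [-0.2,0,-10,0,0],
    [-0.2,0,0,0,0],
    [-0.2,0,0,0,0],
  ],
)

```text
time_s: 9.45
eef_pos: [605.9, -48.8, 207.2]
orientation: [-3.141, -0.001, 1.478]
ft_force: [-0.4, 0.2, -0.3]
finger_gap: 51.1
finger_force: 0.0
```

Run:
```python
from h import *
s=env.sense();print(s['eef_pos'],s['orientation'])
c=cal("wrist"); a=env.snapshot("wrist");t=env.snapshot("top")
cv2.imwrite("pics/w4.png",np.hstack([cv2.resize(a[20:220,180:430],(500,400),interpolation=cv2.INTER_CUBIC)]))
cv2.imwrite("pics/w4f.png",a)
for L in(46,50,54,58): print(L,(proj(c,[606.3,27.2,50+L])-[180,20])*2)
print((proj(c,[606.3,27.2,50])-[180,20])*2)
```

```text
[605.86551631 -48.82268209 207.20179558] [-3.14114358e+00 -7.90557099e-04  1.47815774e+00]
46 [132.78279729 166.2239386 ]
50 [132.53624403 165.785188  ]
54 [132.28126625 165.33146131]
58 [132.01742474 164.86197859]
[135.12611606 170.39470279]
```

View pics/w4.png

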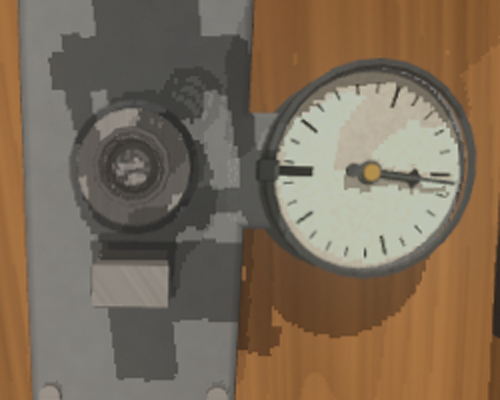

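The wrist view shows the spring seated concentrically over the spigot at (132,167). The dial hand shows only the spring's own weight, about 0.1 rad. Next is the handle: I'll rise, turn back and approach from above.

drive_tool(
  motion=[
    [-0.2,0,0,25,5],
    [-0.2,0,0,35,8],
    [-0.2,0,0,40,8],
    [-0.2,0,0,35,8],
    [-0.2,0,10,20,8],
    [-0.2,2,25,8,8],
    [-0.2,2,25,0,8],
    [-0.2,2,25,0,8],
    [-0.2,2,25,0,8],
    [-0.2,2,25,0,8],
    [-0.2,2,25,0,8],
    [-0.2,2,25,0,5],
    [-0.2,2,25,0,0],
    [-0.2,2,25,0,0],
    [-0.2,1,15,0,0],
    [-0.2,0,0,0,0],
    [-0.2,0,0,0,0],
  ],
)

```text
time_s: 11.25
eef_pos: [624.8, 200.6, 370.1]
orientation: [-3.141, -0.0, 3.05]
ft_force: [0.3, 0.4, -0.2]
finger_gap: 51.2
finger_force: 0.0
```

Run:
```python
from h import *
s=env.sense();print(s['eef_pos'],s['orientation'],s['ft_force'],s['qpos'])
c=cal("wrist");a=env.snapshot("wrist");cv2.imwrite("pics/w5.png",a)
# brown handle: low-sat dark red-brown
for X in([623,202,315],[663,198,315],[583,205.5,315]):print(proj(c,X).round(1))
hsv=cv2.cvtColor(a,cv2.COLOR_BGR2HSV)
m=((hsv[...,0]<12)&(hsv[...,1]>90)&(hsv[...,2]<130)&(hsv[...,2]>40)).astype(np.uint8)
n,l,st,ce=cv2.connectedComponentsWithStats(m)
for i in np.argsort(-st[1:,4])[:5]+1:print(st[i],ce[i].round(1))
```

```text
[624.8349035  200.60502509 370.11157388] [-3.14084925e+00 -2.95924908e-04  3.05030457e+00] [ 0.25640835  0.39885402 -0.1678497 ] [ 1.41357022e-01  4.18010041e-01  9.97898162e-01 -6.63132865e-04
  1.72614376e+00 -1.33825378e+00]
[256.  211.6]
[255.4 263.4]
[255.9 153.8]
[302 236  19  32 325] [309.6 252.5]
[382 267  40  16 202] [401.1 273. ]
[ 81 274  26  14 128] [ 92.9 280. ]
[331 251  16  14  98] [338.8 257.2]
[141 340   8  14  45] [145.1 346.8]
```

Run:
```python
from h import *
a=cv2.imread("pics/w5.png")
for r in(170,190,210): print(r,[(u,*a[r,u].tolist()) for u in range(228,288,4)])
```

```text
170 [(228, 61, 64, 68), (232, 100, 105, 105), (236, 101, 106, 108), (240, 100, 104, 106), (244, 100, 105, 106), (248, 34, 49, 69), (252, 38, 58, 87), (256, 41, 63, 99), (260, 42, 67, 104), (264, 43, 68, 105), (268, 38, 59, 92), (272, 65, 111, 160), (276, 63, 108, 157), (280, 62, 108, 156), (284, 63, 109, 159)]
190 [(228, 60, 64, 68), (232, 97, 102, 103), (236, 100, 105, 108), (240, 99, 104, 105), (244, 99, 104, 106), (248, 31, 47, 71), (252, 36, 56, 88), (256, 41, 64, 100), (260, 42, 66, 104), (264, 42, 67, 104), (268, 35, 57, 90), (272, 71, 122, 176), (276, 64, 108, 157), (280, 69, 122, 174), (284, 70, 121, 173)]
210 [(228, 60, 64, 68), (232, 94, 99, 101), (236, 100, 105, 107), (240, 98, 102, 104), (244, 98, 103, 105), (248, 31, 47, 72), (252, 36, 57, 89), (256, 40, 64, 99), (260, 42, 67, 104), (264, 40, 65, 103), (268, 53, 93, 138), (272, 64, 113, 164), (276, 64, 113, 165), (280, 67, 116, 167), (284, 74, 128, 181)]
```

The handle shows at columns 247–269 with its centre at 258, so y is about 203. I'll descend and pinch it.

drive_tool(
  motion=[
    [-0.2,0,2.5,-10,0],
    [-0.2,0,0,-20,0],
    [-0.2,0,0,-20,0],
    [-0.2,0,0,-12,0],
    [-0.2,0,0,-4,0],
    [-0.2,0,0,0,0],
    [0.3,0,0,0,0],
    [0.6,0,0,0,0],
    [1,0,0,0,0],
    [1,0,0,0,0],
    [1,0,0,0,0],
    [1,0,0,0,0],
  ],
  grip_force=20,
)

```text
time_s: 12.5
eef_pos: [625.4, 202.6, 305.5]
orientation: [-3.141, 0.002, 3.049]
ft_force: [-0.9, -3.6, 4.9]
finger_gap: 15.5
finger_force: 20.5
```

```bash
cat > arc.py <<'E'
import numpy as np
def rows(ths,yaw=-5.3):
    ths=np.array(ths); y=-215*np.cos(ths); z=215*np.sin(ths); s=np.sin(np.radians(-yaw)); c=np.cos(np.radians(yaw))
    X=np.c_[s*y,c*y,z].round(1); return np.diff(X,axis=0).round(1)
E
python3 - <<'E'
from arc import *
th=1.85-np.cumsum([0,.03,.05]+[.075]*17); print(th[-1]); print([[1,*r,0] for r in rows(th).tolist()])
th2=th[-1]-np.cumsum([0,.06,.05,.04,.04,.03,.02,.02]); print(th2[-1]); print([[1,*r,0] for r in rows(th2).tolist()])
E
```

```text
0.49500000000000055
[[1, -0.6, -6.2, 1.7, 0], [1, -1.0, -10.4, 2.3, 0], [1, -1.4, -15.9, 2.6, 0], [1, -1.5, -16.0, 1.4, 0], [1, -1.5, -16.0, 0.2, 0], [1, -1.5, -16.0, -1.0, 0], [1, -1.5, -15.9, -2.2, 0], [1, -1.4, -15.7, -3.4, 0], [1, -1.5, -15.4, -4.6, 0], [1, -1.3, -15.0, -5.7, 0], [1, -1.4, -14.6, -6.9, 0], [1, -1.3, -13.9, -7.9, 0], [1, -1.2, -13.4, -8.9, 0], [1, -1.2, -12.6, -10.0, 0], [1, -1.1, -11.9, -10.8, 0], [1, -1.0, -11.0, -11.7, 0], [1, -1.0, -10.2, -12.5, 0], [1, -0.8, -9.1, -13.3, 0], [1, -0.8, -8.2, -13.9, 0]]
0.23500000000000054
[[1, -0.5, -5.7, -11.5, 0], [1, -0.4, -4.3, -9.9, 0], [1, -0.3, -3.1, -8.0, 0], [1, -0.2, -2.7, -8.1, 0], [1, -0.2, -1.8, -6.2, 0], [1, -0.1, -1.2, -4.2, 0], [1, -0.1, -1.0, -4.1, 0]]
```

drive_tool(
  motion=[
    [1,-0.6,-6.2,1.7,0],
    [1,-1.0,-10.4,2.3,0],
    [1,-1.4,-15.9,2.6,0],
    [1,-1.5,-16.0,1.4,0],
    [1,-1.5,-16.0,0.2,0],
    [1,-1.5,-16.0,-1.0,0],
    [1,-1.5,-15.9,-2.2,0],
    [1,-1.4,-15.7,-3.4,0],
    [1,-1.5,-15.4,-4.6,0],
    [1,-1.3,-15.0,-5.7,0],
  ],
)

```text
time_s: 13.5
eef_pos: [610.8, 59.2, 294.7]
orientation: [-3.141, -0.002, 3.049]
ft_force: [-4.1, -0.2, -0.5]
finger_gap: 15.2
finger_force: 20.7
```

drive_tool(
  motion=[
    [1,-1.4,-14.6,-6.9,0],
    [1,-1.3,-13.9,-7.9,0],
    [1,-1.2,-13.4,-8.9,0],
    [1,-1.2,-12.6,-10.0,0],
    [1,-1.1,-11.9,-10.8,0],
    [1,-1.0,-11.0,-11.7,0],
    [1,-1.0,-10.2,-12.5,0],
    [1,-0.8,-9.1,-13.3,0],
    [1,-0.8,-8.2,-13.9,0],
    [1,-0.5,-5.7,-11.5,0],
    [1,-0.4,-4.3,-9.9,0],
    [1,-0.3,-3.1,-8.0,0],
    [1,-0.2,-2.7,-8.1,0],
    [1,-0.2,-1.8,-6.2,0],
    [1,-0.1,-1.2,-4.2,0],
    [1,-0.1,-1.0,-4.1,0],
    [1,0,0,0,0],
    [1,0,0,0,0],
  ],
)

```text
time_s: 15.3
eef_pos: [599.8, -64.3, 147.3]
orientation: [-3.141, -0.001, 3.05]
ft_force: [-6.4, -1.8, -1.0]
finger_gap: 15.0
finger_force: 21.1
```

drive_tool(
  motion=[
    [1,-0.5,-0.7,-3,0],
    [1,-0.5,-0.7,-3,0],
    [1,-0.5,-0.6,-3,0],
    [1,-0.1,-0.6,-3,0],
    [1,0,-0.5,-3,0],
    [1,0,-0.5,-3,0],
    [1,0,-0.4,-3,0],
    [1,0,-0.4,-3,0],
    [1,0,-0.3,-3,0],
    [1,0,-0.3,-3,0],
    [1,0,-0.2,-3,0],
    [1,0,-0.2,-3,0],
    [1,0,0,-2,0],
    [1,0,0,0,0],
    [1,0,0,0,0],
  ],
)

```text
time_s: 16.8
eef_pos: [599.1, -70.0, 109.9]
orientation: [-3.141, 0.001, 3.049]
ft_force: [2.9, -3.4, -0.8]
finger_gap: 15.0
finger_force: 20.9
```

drive_tool(
  motion=[
    [1,-0.1,0,-2,0],
    [1,-0.1,0,-2,0],
    [1,-0.1,0,-2,0],
    [1,0,0,0,0],
    [1,0,0,0,0],
  ],
)

```text
time_s: 17.3
eef_pos: [599.1, -70.2, 104.2]
orientation: [-3.141, 0.002, 3.049]
ft_force: [5.1, -4.7, 1.8]
finger_gap: 15.3
finger_force: 21.1
```

drive_tool(
  motion=[
    [1,0,0,-1.5,0],
    [1,0,0,-1.5,0],
    [1,0,0,0,0],
    [1,0,0,0,0],
  ],
)

```text
time_s: 17.7
eef_pos: [599.1, -70.3, 101.4]
orientation: [-3.14, 0.002, 3.049]
ft_force: [3.5, -4.9, 0.9]
finger_gap: 14.7
finger_force: 21.2
```

drive_tool(
  motion=[
    [1,-0.3,-0.7,-1,0],
    [1,0,0,-0.5,0],
    [1,0,0,0,0],
  ],
)

```text
time_s: 18.0
eef_pos: [599.0, -70.3, 99.8]
orientation: [-3.141, 0.002, 3.049]
ft_force: [5.1, -2.1, 1.4]
finger_gap: 15.1
finger_force: 21.2
```

drive_tool(
  motion=[
    [1,0,0,-1,0],
    [1,0,0,0,0],
    [1,0,0,0,0],
  ],
)

```text
time_s: 18.3
eef_pos: [599.0, -70.4, 98.9]
orientation: [-3.141, 0.003, 3.049]
ft_force: [4.9, -3.0, 1.2]
finger_gap: 15.1
finger_force: 21.3
```

Run:
```python
from h import *
print(env.sense()['ft_force'],env.sense()['eef_pos'])
t=env.snapshot("top");b=env.snapshot("scene");w=env.snapshot("wrist")
for n,i in(("t",t),("s",b),("w",w)):cv2.imwrite(f"pics/l_{n}.png",i)
```

```text
[ 4.93716619 -2.987179    1.23299721] [599.04479113 -70.36585705  98.87764716]
```

drive_tool(
  motion=[
    [1,0,0,-1,0],
    [1,0,0,0,0],
    [1,0,0,0,0],
  ],
)

```text
time_s: 18.75
eef_pos: [599.0, -70.4, 97.9]
orientation: [-3.141, 0.003, 3.049]
ft_force: [4.4, -3.1, 1.4]
finger_gap: 15.4
finger_force: 21.3
```

drive_tool(
  motion=[
    [1,0,0,-0.7,0],
    [1,0,0,0,0],
    [1,0,0,0,0],
  ],
)

```text
time_s: 19.05
eef_pos: [599.1, -70.4, 97.2]
orientation: [-3.141, 0.003, 3.049]
ft_force: [4.1, -1.6, 1.8]
finger_gap: 15.4
finger_force: 21.3
```

drive_tool(
  motion=[
    [1,0,0,-0.7,0],
    [1,0,0,0,0],
    [1,0,0,0,0],
  ],
)

```text
time_s: 19.35
eef_pos: [599.1, -70.4, 96.6]
orientation: [-3.141, 0.003, 3.049]
ft_force: [3.8, -2.4, 2.9]
finger_gap: 14.9
finger_force: 21.3
```

drive_tool(
  motion=[
    [1,0,0,-0.7,0],
    [1,0,0,0,0],
    [1,0,0,0,0],
  ],
)

```text
time_s: 19.65
eef_pos: [599.1, -70.4, 96.2]
orientation: [-3.141, 0.003, 3.049]
ft_force: [4.3, -2.5, 5.1]
finger_gap: 15.0
finger_force: 21.6
```

Stiffness jumped from about 0.2 to over 5 N/mm at the expected height, so the beam is on the block with about 3 N. I'll hold there.

drive_tool(
  motion=[
    [1,0,0,0,0],
    [1,0,0,0,0],
    [1,0,0,0,0],
    [1,0,0,0,0],
    [1,0,0,0,0],
    [1,0,0,0,0],
    [1,0,0,0,0],
    [1,0,0,0,0],
    [1,0,0,0,0],
    [1,0,0,0,0],
    [1,0,0,0,0],
    [1,0,0,0,0],
    [1,0,0,0,0],
    [1,0,0,0,0],
    [1,0,0,0,0],
  ],
)

```text
time_s: 21.15
eef_pos: [599.1, -70.4, 96.2]
orientation: [-3.141, 0.003, 3.049]
ft_force: [3.2, -2.7, 5.9]
finger_gap: 15.0
finger_force: 21.6
```

Run:
```python
from h import *
from arc import *
print(env.sense()['ft_force'])
b=env.snapshot("scene");cv2.imwrite("pics/l_s2.png",b)
C=cal("scene");t=cv2.imread("pics/scene0.png")
# beam level check: dark bars etc. handle brown centroid in scene
for X in([606.3-9.2,27.2-99.6,108],): print(proj(C,X))
hsv=cv2.cvtColor(b,cv2.COLOR_BGR2HSV)
th=np.cumsum([0,.01,.02,.03,.04,.05,.06]+[.075]*15); print(th[-1])
print([[1,*r,0] for r in rows(th).tolist()])
th=np.r_[th[-1],th[-1]+np.cumsum([.075]*6)]; th=np.r_[th,1.81,1.83,1.85]
print(th);print([[1,*r,0] for r in rows(th).tolist()])
```

```text
[ 3.24690843 -2.72486327  5.88264293]
[225.37272203 169.63836793]
1.3349999999999995
[[1, 0.0, 0.0, 2.1, 0], [1, 0.0, 0.1, 4.3, 0], [1, 0.1, 0.3, 6.5, 0], [1, 0.0, 0.7, 8.6, 0], [1, 0.2, 1.3, 10.6, 0], [1, 0.2, 2.3, 12.7, 0], [1, 0.3, 4.0, 15.6, 0], [1, 0.5, 5.0, 15.3, 0], [1, 0.6, 6.3, 14.9, 0], [1, 0.7, 7.3, 14.4, 0], [1, 0.7, 8.3, 13.7, 0], [1, 0.9, 9.4, 13.1, 0], [1, 1.0, 10.3, 12.4, 0], [1, 1.0, 11.2, 11.5, 0], [1, 1.1, 12.0, 10.7, 0], [1, 1.2, 12.8, 9.7, 0], [1, 1.3, 13.5, 8.8, 0], [1, 1.3, 14.1, 7.7, 0], [1, 1.3, 14.6, 6.6, 0], [1, 1.4, 15.1, 5.5, 0], [1, 1.5, 15.5, 4.4, 0]]
[1.335 1.41  1.485 1.56  1.635 1.71  1.785 1.81  1.83  1.85 ]
[[1, 1.4, 15.7, 3.1, 0], [1, 1.5, 16.0, 2.0, 0], [1, 1.5, 16.0, 0.8, 0], [1, 1.5, 16.0, -0.4, 0], [1, 1.5, 16.0, -1.7, 0], [1, 1.4, 15.8, -2.8, 0], [1, 0.5, 5.2, -1.2, 0], [1, 0.4, 4.2, -1.1, 0], [1, 0.4, 4.1, -1.1, 0]]
```

drive_tool(
  motion=[
    [1,0,0,1,0],
    [1,0.0,0.0,2.1,0],
    [1,0.0,0.1,4.3,0],
    [1,0.1,0.3,6.5,0],
    [1,0.0,0.7,8.6,0],
    [1,0.2,1.3,10.6,0],
    [1,0.2,2.3,12.7,0],
    [1,0.3,4.0,15.6,0],
    [1,0.5,5.0,15.3,0],
    [1,0.6,6.3,14.9,0],
    [1,0.7,7.3,14.4,0],
    [1,0.7,8.3,13.7,0],
    [1,0.9,9.4,13.1,0],
    [1,1.0,10.3,12.4,0],
    [1,1.0,11.2,11.5,0],
  ],
)

```text
time_s: 22.7
eef_pos: [605.6, -7.5, 254.2]
orientation: [-3.134, 0.005, 3.048]
ft_force: [4.6, -13.7, 9.1]
finger_gap: 15.1
finger_force: 19.7
```

drive_tool(
  motion=[
    [1,1.1,12.0,10.7,0],
    [1,1.2,12.8,9.7,0],
    [1,1.3,13.5,8.8,0],
    [1,1.3,14.1,7.7,0],
    [1,1.3,14.6,6.6,0],
    [1,1.4,15.1,5.5,0],
    [1,1.5,15.5,4.4,0],
    [1,1.4,15.7,3.1,0],
    [1,1.5,16.0,2.0,0],
    [1,1.5,16.0,0.8,0],
    [1,1.5,16.0,-0.4,0],
    [1,1.5,12.0,-1.1,0],
    [1,0.5,4.0,-0.6,0],
    [1,0,0,0,0],
  ],
)

```text
time_s: 24.1
eef_pos: [622.9, 174.3, 309.5]
orientation: [3.141, 0.004, 3.05]
ft_force: [9.2, -0.6, 2.8]
finger_gap: 15.0
finger_force: 21.8
```

drive_tool(
  motion=[
    [1,0.5,8,-0.8,0],
    [1,0.5,7,-1.0,0],
    [1,0.3,5,-1.0,0],
    [1,0.3,4,-0.9,0],
    [1,0.2,2,-0.5,0],
    [1,0.2,1.5,-0.4,0],
    [1,0,0,0,0],
    [1,0,0,0,0],
  ],
)

```text
time_s: 24.9
eef_pos: [624.8, 200.8, 304.3]
orientation: [-3.141, 0.003, 3.049]
ft_force: [9.9, -0.1, 1.1]
finger_gap: 15.3
finger_force: 21.4
```

drive_tool(
  motion=[
    [1,0,1.2,-0.3,0],
    [1,0,0,0,0],
    [1,0,0,0,0],
  ],
)

```text
time_s: 25.2
eef_pos: [624.9, 201.8, 304.0]
orientation: [-3.141, 0.004, 3.049]
ft_force: [11.0, -1.2, 0.8]
finger_gap: 15.3
finger_force: 21.4
```

drive_tool(
  motion=[
    [1,0,0.8,-0.2,0],
    [1,0,0,0,0],
    [1,0,0,0,0],
  ],
)

```text
time_s: 25.5
eef_pos: [625.0, 202.5, 303.8]
orientation: [-3.141, 0.004, 3.049]
ft_force: [10.7, -2.4, 0.6]
finger_gap: 14.9
finger_force: 21.4
```

drive_tool(
  motion=[
    [1,0.8,0.7,0,0],
    [1,0,0,0,0],
    [0.6,0,0,0,0],
    [0.4,0,0,0,0],
    [0.2,0,0,0,0],
    [-0.2,0,0,0,0],
    [-0.2,0,0,0,0],
    [-0.2,0,0,0,0],
    [-0.2,0,0,0,0],
  ],
)

```text
time_s: 26.4
eef_pos: [623.9, 203.9, 303.9]
orientation: [3.142, -0.0, 3.05]
ft_force: [0.6, -0.0, 0.8]
finger_gap: 51.5
finger_force: 0.0
```

drive_tool(
  motion=[
    [-0.2,0,0,10,0],
    [-0.2,0,0,25,0],
    [-0.2,0,0,30,0],
    [-0.2,-2,-20,5,-5],
    [-0.2,-2,-25,0,-8],
    [-0.2,-2,-25,0,-8],
    [-0.2,-2,-25,0,-8],
    [-0.2,-2,-25,0,-8],
    [-0.2,-2,-25,-10,-8],
    [-0.2,-2,-25,-20,-8],
    [-0.2,-2,-25,-20,-8],
    [-0.2,-2,-25,-30,-8],
    [-0.2,-2,-25,-30,-8],
    [-0.2,-2,-10,-30,-8],
    [-0.2,0,0,-25,-5],
    [-0.2,0,0,0,0],
    [-0.2,0,0,0,0],
  ],
)

```text
time_s: 28.1
eef_pos: [602.4, -51.3, 209.9]
orientation: [3.141, -0.0, 1.481]
ft_force: [-0.4, 0.7, 0.4]
finger_gap: 51.2
finger_force: 0.0
```

Run:
```python
from h import *
s=env.sense();print(s['eef_pos'],s['orientation'],s['ft_force'],s['qpos'][5])
c=cal("wrist");a=env.snapshot("wrist");cv2.imwrite("pics/w6.png",a);t=env.snapshot("top");cv2.imwrite("pics/t6.png",t);sc=env.snapshot("scene")
f=lambda X:proj(c,X).round(1)
sp=f([606.3,27.2,100]);di=f([721.8,16.8,53]);print(sp,di)
s0=cv2.imread("pics/scene0.png")
A=cv2.resize(a[0:220,140:440],(436,320),interpolation=cv2.INTER_CUBIC)
x,y=(di-[48,48]).astype(int)
B=cv2.resize(a[y:y+96,x:x+96],(320,320),interpolation=cv2.INTER_CUBIC)
C=cv2.resize(s0[120:270,190:340],(280,280));D=cv2.resize(sc[120:270,190:340],(280,280))
im=np.zeros((600,756,3),np.uint8);im[:320,:436]=A;im[:320,436:]=B;im[320:,:280]=C;im[320:,290:570]=D
cv2.imwrite("pics/v10.png",im)
```

```text
[602.41698035 -51.25771189 209.87642094] [ 3.14113487e+00 -1.57776019e-05  1.48103446e+00] [-0.42116055  0.68386886  0.37873408] -0.17950692482330954
[250.4  99.4] [368.6 103.1]
```

View pics/v10.png

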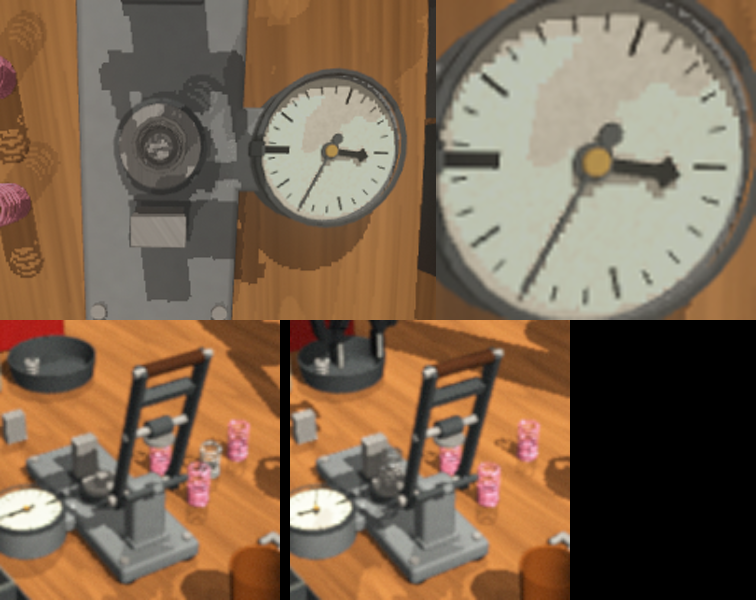

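The combined picture shows the beam back on its rest and the spring seated, with the live hand near zero. The maximum hand points down-left from the pivot, about 119° clockwise, which is 2.1 rad or 8.3 N. That is short of the limit bar at 180°, so the spring goes to the scrap pan. I'll pick it up without loading the plate.

drive_tool(
  motion=[
    [-0.2,0.8,12,0,0],
    [-0.2,1,22,0,0],
    [-0.2,1,22,-5,0],
    [-0.2,1,16,-10,0],
    [-0.2,0,5.6,-20,0],
    [-0.2,0,0,-30,0],
    [-0.2,0,0,-30,0],
    [-0.2,0,0,-25,0],
    [-0.2,0,0,-15,0],
    [-0.2,0,0,-7,0],
    [0,0,0,0,0],
    [0.1,0,0,0,0],
    [0.1,0,0,0,0],
  ],
)

```text
time_s: 29.55
eef_pos: [606.7, 26.4, 68.2]
orientation: [3.139, 0.0, 1.479]
ft_force: [-1.1, -0.1, 0.2]
finger_gap: 38.3
finger_force: 0.0
```

Run:
```python
from h import *
s=env.sense();print(s['eef_pos'],s['ft_force'],s['finger_gap'])
a=cv2.imread("pics/top0.png");c=cal("top")
g=cv2.cvtColor(a,cv2.COLOR_BGR2HSV)
m=((g[...,1]<70)&(g[...,2]<120)).astype(np.uint8); m[:,:370]=0;m[:,447:]=0;m[:195]=0;m[270:]=0
k,_=cv2.findContours(cv2.morphologyEx(m,cv2.MORPH_CLOSE,np.ones((9,9))),cv2.RETR_EXTERNAL,cv2.CHAIN_APPROX_NONE)
k=max(k,key=cv2.contourArea);(u,v),r=cv2.minEnclosingCircle(k);print(u,v,r,cv2.boundingRect(k))
x,y,w,h=cv2.boundingRect(k);print("ctr",onz(c,x+w/2-.5,y+h/2-.5,40),onz(c,x,y+h/2,40),onz(c,x+w,y+h/2,40))
print("panspring",onz(c,638*.64,335*.64,41))
```

```text
[606.72661279  26.4222784   68.19114652] [-1.05060193 -0.07963504  0.22962996] 38.28944909592795
408.15423583984375 230.44891357421875 30.836206436157227 (378, 200, 61, 61)
ctr [ 444.23514006 -364.27064656   40.        ] [ 443.49292812 -283.7359106    40.        ] [ 442.16068623 -448.51111018   40.        ]
panspring [ 485.58976899 -366.3803084    41.        ]
```

drive_tool(
  motion=[
    [0.25,0,0,0.5,0],
    [0.4,0,0,0.5,0],
    [1,0,0,0.5,0],
    [1,0,0,0,0],
    [1,0,0,0,0],
  ],
)

```text
time_s: 30.05
eef_pos: [605.9, 26.3, 68.5]
orientation: [3.141, -0.0, 1.479]
ft_force: [0.3, -0.3, 0.5]
finger_gap: 30.9
finger_force: 20.3
```

drive_tool(
  motion=[
    [1,0,0,3,0],
    [1,0,0,6,0],
    [1,0,0,15,0],
    [1,0,0,30,0],
    [1,0,0,40,0],
    [1,0,0,40,0],
    [1,0,0,10,0],
    [1,0,0,0,0],
  ],
)

```text
time_s: 30.85
eef_pos: [607.0, 26.3, 215.2]
orientation: [3.136, 0.0, 1.479]
ft_force: [0.0, -0.2, -1.4]
finger_gap: 30.8
finger_force: 20.3
```

drive_tool(
  motion=[
    [1,-4,-8,0,3],
    [1,-8,-16,0,5],
    [1,-12,-24,0,6],
    [1,-12,-24,0,6],
    [1,-12,-24,0,6],
    [1,-12,-24,0,6],
    [1,-12,-24,0,6],
    [1,-12,-24,0,6],
    [1,-12,-24,0,6],
    [1,-12,-24,0,6],
    [1,-12,-24,0,6],
    [1,-12,-24,0,6],
    [1,-12,-24,0,6],
    [1,-12,-24,0,6],
    [1,-12,-24,0,4],
    [1,-12,-24,0,0],
    [1,-9,-20,0,0],
    [1,-5,-12,0,0],
    [1,0,0,0,0],
    [1,0,0,0,0],
  ],
)

```text
time_s: 32.85
eef_pos: [411.7, -364.7, 211.4]
orientation: [3.14, -0.001, 2.944]
ft_force: [0.9, 0.7, -0.2]
finger_gap: 30.7
finger_force: 20.3
```

Run:
```python
from h import *
s=env.sense();print(s['eef_pos'],s['orientation'],s['ft_force'],s['finger_gap'])
c=cal("wrist");a=env.snapshot("wrist");cv2.imwrite("pics/w7.png",a)
g=cv2.cvtColor(a,cv2.COLOR_BGR2HSV); m=((g[...,1]>60)&(g[...,2]>70)).astype(np.uint8) # wood
# pan rim: expected vs seen along rows toward the robot and left/right
for ang in(180,135,225,150,210):
  for r in (70,76,82,88,94):
    X=[443.5+r*np.cos(np.radians(ang)),-366+r*np.sin(np.radians(ang)),40]; u,v=proj(c,X).round().astype(int)
    print(ang,r,(u,v),a[v,u].tolist() if 0<=v<384 and 0<=u<512 else None)
```

```text
[ 411.68215324 -364.7320082   211.43007032] [ 3.13973010e+00 -1.27602270e-03  2.94422019e+00] [ 0.92798019  0.72161045 -0.20838814] 30.734515591918573
180 70 (np.int64(246), np.int64(145)) [89, 95, 99]
180 76 (np.int64(244), np.int64(139)) [45, 54, 65]
180 82 (np.int64(243), np.int64(133)) [86, 126, 168]
180 88 (np.int64(242), np.int64(128)) [75, 129, 183]
180 94 (np.int64(241), np.int64(122)) [79, 136, 190]
135 70 (np.int64(295), np.int64(154)) [66, 71, 79]
135 76 (np.int64(298), np.int64(150)) [42, 50, 64]
135 82 (np.int64(301), np.int64(145)) [86, 145, 200]
135 88 (np.int64(305), np.int64(140)) [85, 144, 199]
135 94 (np.int64(308), np.int64(136)) [83, 142, 198]
225 70 (np.int64(205), np.int64(172)) [85, 90, 94]
225 76 (np.int64(200), np.int64(169)) [65, 70, 76]
225 82 (np.int64(195), np.int64(166)) [85, 96, 109]
225 88 (np.int64(191), np.int64(163)) [48, 83, 124]
225 94 (np.int64(186), np.int64(160)) [45, 77, 115]
150 70 (np.int64(280), np.int64(147)) [70, 75, 81]
150 76 (np.int64(282), np.int64(141)) [41, 50, 63]
150 82 (np.int64(284), np.int64(136)) [86, 145, 201]
150 88 (np.int64(286), np.int64(130)) [80, 137, 193]
150 94 (np.int64(288), np.int64(125)) [81, 137, 192]
210 70 (np.int64(215), np.int64(160)) [85, 90, 95]
210 76 (np.int64(212), np.int64(155)) [58, 64, 72]
210 82 (np.int64(208), np.int64(151)) [91, 104, 120]
210 88 (np.int64(204), np.int64(147)) [55, 94, 137]
210 94 (np.int64(200), np.int64(143)) [75, 130, 183]
```

drive_tool(
  motion=[
    [1,2,0,-15,0],
    [1,0,0,-30,0],
    [1,0,0,-35,0],
    [1,0,0,-35,0],
    [1,0,0,-30,0],
    [1,0,0,-20,0],
    [1,0,0,-12,0],
    [1,0,0,-6,0],
    [1,0,0,-3,0],
    [1,0,0,0,0],
    [1,0,0,0,0],
  ],
)

```text
time_s: 34.0
eef_pos: [414.3, -366.2, 27.4]
orientation: [-3.14, 0.001, 2.945]
ft_force: [0.8, -0.6, 0.1]
finger_gap: 31.3
finger_force: 20.3
```

drive_tool(
  motion=[
    [1,0,0,-1,0],
    [1,0,0,0,0],
    [1,0,0,0,0],
  ],
)

```text
time_s: 34.3
eef_pos: [413.9, -365.8, 25.7]
orientation: [-3.141, 0.0, 2.945]
ft_force: [0.6, -0.3, 0.3]
finger_gap: 30.4
finger_force: 20.3
```

drive_tool(
  motion=[
    [1,0,0,-1.5,0],
    [1,0,0,0,0],
    [1,0,0,0,0],
  ],
)

```text
time_s: 34.6
eef_pos: [413.7, -365.6, 23.8]
orientation: [3.141, -0.0, 2.945]
ft_force: [-0.1, 0.2, -0.6]
finger_gap: 30.9
finger_force: 20.3
```

drive_tool(
  motion=[
    [1,0,0,-1,0],
    [1,0,0,0,0],
    [1,0,0,0,0],
  ],
)

```text
time_s: 34.9
eef_pos: [413.8, -365.6, 22.8]
orientation: [3.142, -0.0, 2.945]
ft_force: [0.7, 0.6, -0.5]
finger_gap: 30.5
finger_force: 20.3
```

drive_tool(
  motion=[
    [1,0,0,-1,0],
    [1,0,0,0,0],
    [1,0,0,0,0],
  ],
)

```text
time_s: 35.2
eef_pos: [413.8, -365.6, 21.9]
orientation: [3.142, -0.0, 2.945]
ft_force: [0.8, 0.4, -1.3]
finger_gap: 30.8
finger_force: 20.3
```

drive_tool(
  motion=[
    [0.25,0,0,0,0],
    [0.15,0,0,0,0],
    [0.05,0,0,0,0],
    [-0.1,0,0,0,0],
    [-0.1,0,0,0,0],
    [-0.1,0,0,0,0],
    [-0.1,0,0,4,0],
    [-0.1,0,0,10,0],
    [-0.1,0,0,25,0],
    [-0.1,0,0,40,0],
    [-0.1,0,0,40,0],
    [-0.1,0,0,40,0],
    [-0.1,0,0,30,0],
    [-0.1,0,0,0,0],
    [-0.1,0,0,0,0],
  ],
)

```text
time_s: 36.7
eef_pos: [414.0, -365.8, 212.2]
orientation: [-3.14, 0.002, 2.945]
ft_force: [0.0, -0.2, -0.6]
finger_gap: 47.2
finger_force: 0.0
```

Run:
```python
from h import *
s=env.sense();print(s['eef_pos'],s['ft_force'])
c=cal("wrist");a=env.snapshot("wrist");cv2.imwrite("pics/w8.png",a)
t=env.snapshot("top");cv2.imwrite("pics/t8.png",t)
# bright metallic pixels inside pan: compare projected top ring of upright spring
g=cv2.cvtColor(a,cv2.COLOR_BGR2GRAY).astype(int)
m=((g>105)&(cv2.cvtColor(a,cv2.COLOR_BGR2HSV)[...,1]<60)).astype(np.uint8)
q=np.array([proj(c,[413+16*np.cos(k),-365+16*np.sin(k),z]) for z in(3,52) for k in np.linspace(0,6.28,40)])
b=proj(c,[413,-365,3]);tp=proj(c,[413,-365,52]);print("expect bbox",q.min(0),q.max(0),b,tp)
u0,v0=(q.min(0)-40).astype(int);u1,v1=(q.max(0)+40).astype(int);u0,v0=max(u0,0),max(v0,0)
sub=m[v0:v1,u0:u1];
n,l,st,ce=cv2.connectedComponentsWithStats(cv2.morphologyEx(sub,cv2.MORPH_CLOSE,np.ones((5,5))))
for i in np.argsort(-st[1:,4])[:4]+1:print(st[i][:2]+[u0,v0],st[i][2:])
```

```text
[ 413.97777093 -365.80828506  212.2454594 ] [ 0.04152864 -0.21598182 -0.55215623]
expect bbox [239.7327967  157.82150366] [270.11374057 194.27648673] [254.86010841 170.88357824] [254.9351291 179.6304087]
[232 145] [ 46  50 973]
[258 197] [ 39  32 384]
[254 217] [ 24  17 291]
[270 162] [ 25  30 249]
```

Run:
```python
from h import *
a=cv2.cvtColor(cv2.imread("pics/w8.png"),cv2.COLOR_BGR2GRAY)
s=a[135:215,215:300:1]
for r in s[::2]: print(''.join(" .:-=+*#%@"[min(int(x)//20,9)] for x in r))
```

```text
*######*****++++++++==----:::::::::::::-:---:::-:::::::::::::::---==+++**############
+**+++++++++++==---:::::::-:------------------------------:::::::::::--=+++**########
+++++=+++++=------::-=============--==--------------------------:::::::::--==+++**###
+++++++==------:-========================-=--------------------------:::::::::--=++**
+++==--------=================================----------------------------:::::::--=+
=---------=============================+++++++++++--------------------------::::::::-
-------===========================+++++++++++++++++++=-------------------------::::::
-----==========================+++++++++++++++++++++++++--------------------------:::
--=========================+++++++++++++++++++++++++++++++--------------------------:
========================+++++++++++++++++++++++++++++++++++++------------------------
=======================++++++++++++++++++++++++++++++++++++++++----------------------
==================+++++++++++++++++++=+====+++++++++++++++++++++=+-------------------
================+++++++++++++====+=+**##%#%%##==++++++++++++++++++--
[... 1639 characters left out ...]
++++++++----
=============+++++++++++++++++++++++++++++++++++++++++++++++++++++++++++++++++++++---
=============+++++++++++++++++++++++++++++++++++++++++++++++++++++++++++++++++++++---
==============++++++++++++++++++++++++++++++++++++++++++++++++++++++++++++++++++-----
==============++++++++++++++++++++++++++++++++++++++++++++++++++++++++++++++++++-----
=============++++++++++++++++++++++++++++++++++++++++++++++++++++++++++++++++++++----
==============+++++++++++++++++++++++++++++++++++++++++++++++++++++++++++++++++------
==============+++++++++++++++++++++++++++++++++++++++++++++++++++++++++++++++++------
===============+++++++++++++++++++++++++++++++++++++++++++++++++++++++++++++++++-----
```

The spring's ring shows centred at about (254,178), where I projected it, so it is standing upright in the pan.

```bash
python3 -c "
from cell import env
print(env.job_done())"
```

```text
the job is handed in; nothing more can be done
None
```

The spring failed the test: the maximum hand stopped at about 2.1 rad (8.3 N), short of the 3.14 rad limit mark. The spring now stands in the steel scrap pan, the beam is back on its rest, and the job is handed in at about 37 s.

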